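# Close the casting mould and clamp it with the pedal

### The arm

A 6-joint arm with a two-finger parallel gripper is mounted at the origin on the work surface. World frame = base frame: x ahead of the robot, y to its left, z up, the work surface at z = 0. Lengths are in m, angles in rad, forces in N, time in s.
With the tool pointing down it reaches from about 0.3 to 0.875 m from the base axis. Payload 6.4 kg.
Tool frame: the origin (TCP) lies midway between the tips of the shut fingers; the grasp point (between the pads) lies 19 mm behind it; z points along the fingers, y is the line along which they close (so a half turn about z gives the same grasp; the last joint's range is limited). The gripper opens to 85 mm and grips with 20 to 120 N. Pads are 22 mm wide; open, the fingers measure 114 mm over their backs; the gripper's body (76 mm by 85 mm) begins 54 mm behind the grasp point. The pads swing forward as they close: fully open they stand 13 mm farther back than shut.
Start: joints at [1.088, 0.181, 1.607, -0, 1.354, -0.206], TCP at [0.157, 0.553, 0.207] pointing down, gripper open.
Joint ranges: [-2.99, 2.99], [-0.89, 2.07], [0.3, 2.58], [-1.14, 4.28], [0, 2.63], [-3.12, 3.12]. Speed limits (rad/s): [2.57, 2.57, 3.01, 3.14, 3.14, 3.14].

### API

Orientations are given as a unit quaternion [w, x, y, z].
In Python, from bench import * gives the robot as it stands.
- The arm moves only by the tool play_rows, never from a script. Its argument "plan" is a list of rows, each a list of 3 entries, a list of its own where there are three numbers: the finger opening in mm, from 0 to 85.4, then the shift along the tool's x, y, z normalised to -1 to 1, where 1 is 40 cm, then the turn about the tool's z normalised to -1 to 1, where 1 is pi rad. A call has 1 to 10 rows; each row is the pose to reach, as a shift and turn from the pose commanded when the call began, along the tool's axes at that moment, turning the shorter way round; what a row does not reach only later rows make up. A row lasts 1/10 s, in which the tool goes at most 50 mm and 8.59 degrees, less where a joint would pass 70% of its speed; a pose out of reach is approached as far as the arm can. A call with a number of a shift or a turn outside -1 to 1 is refused whole. A call with a gripper value outside its range is refused whole. The fingers move at their own pace and stop on an object; the grip force is fixed at half the most. Time passes only in rows, so rows that repeat a pose let the fingers close. It gives the time, the measured TCP pose, the force, the opening and the grip force at its end, in the units of the state.
- get_obs(): the state, without advancing time (a new reading comes with each control period).
- camera(name): name is "scene" or "top" or "wrist"; returns a dict with "image" (420x560x3 uint8, red, green, blue), "range_z" (420x560 float32, m along the optical axis (not along the pixel's ray), 0 where there is no reading), "intrinsics" (3x3 intrinsics, pixels), "rvec" (rotation vector, rad) and "tvec" (3), from world to camera coordinates, as OpenCV has them; the wrist camera has in their place "T_tool_cam" (4x4, takes a point from camera to tool coordinates, whose origin is the TCP and whose axes are the flange's). Camera axes: x right, y down, z forward; pixel columns grow to the right and rows downward; lengths in m; the calibration is good to about 2 mm. The wrist camera is an equidistant fisheye: a pixel r from the principal point sees the ray r / f radians off the axis. A picture is of the moment at which its call begins: read the wrist's pose just before it.
- hand_in(): hands the job in; it is judged then, once.
Trained networks look in a picture, given as the dict that the camera call returned (one of the last four; its "shot" number tells which), for a name from the list of things; names that differ only in an ending like _2 or _b are one class to them, and where a whole thing is asked for, a point or a joint stands for the part that bears it (a point fixed in the world has none). Each returns a list of dicts, best first, with "conf" (0 to 1); they miss things now and then, are a little off and sometimes report something else, mostly with a low value. They report only what shows in the picture. A call takes as long as a camera call.
- search_frame(picture, label): "rect" ([centre column, centre row, width, height] in pixels, round what is visible of it).
- masks_of(picture, label): "mask" (420x560 bool, what is visible of it) and "rect" ([centre column, centre row, width, height] in pixels, round what is visible of it).
The state is a dict: "time_s": time; "q": joint angles; "dq": joint speeds; "joint_efforts": joint torques, N m; "eef_pos": TCP position; "eef_rot": TCP orientation; "wrist_force": force on the tool from outside, world axes, zero at the start; "torque": the same for the moment, N m; "opening": opening from 0.0 (shut) to 1.0 (fully open); "grasp_force": force on a finger pad.
Only numpy, scipy, OpenCV 4.12 (cv2) and the standard library are available. Lean on these libraries where they do the work, as an engineer would, in place of code of your own. Each camera call takes 0.05 s, during which the arm holds its last target. There are 200 camera calls.

### The job

Close the mould: take the loose aluminium upper half by its blue grip and lower it over the two pins of the lower half, keeping hold of it until it lies fully flush. Then press the yellow spring pedal right down to its stop, keep it there for a good second so that the red clamps bite, and let it come all the way up again. Do not drop the mould half or press the pedal before the mould is closed, and leave the pliers, jar and tray where they are.

Things in the scene. Friction and masses are not known exactly. Their poses are not given: they have to be found in the camera images.
- plate: Loose upper mould half: aluminium plate 110 (x) x 70 (y) x 14 (z) mm, 0.3-0.55 kg, flat on the bench. Two 12 mm through holes at x = -40 and +40 mm, y = 0. Mid-top stands a blue grip 44 (x) x 14 (y) mm, z = 14 to 50 mm: pinch it across its 14 mm (along y). Origin: centre of the plate's underside, z up. It fits either way round (half a turn is the same).
- nest_seat (a point): Centre of the level top face (110 x 70 mm) of the fixed lower mould half, 37 mm above the bench. Steel pins, 10 mm diameter, 22 mm tall, top 6 mm tapered to 4 mm, stand on it at x = -40 and +40 mm, y = 0. The plate is home when its origin is on this point and its x lies along this x (either way round); the pins then stand 8 mm out of its top.
- nest: Mould station: grey base plate 190 (x) x 110 (y) x 12 mm fixed to the bench, carrying the aluminium lower half. Origin: centre of its underside. At x = -74 and +74 mm a red clamp dog on a steel bracket: open with the pedal up (12 mm clear of the closed plate's ends, up to 85 mm above the bench); pressing the pedal swings them in to 1 mm over the ends of the flush plate.
- pedal (a joint): Angle of the yellow spring pedal: 0 = up (rest), 0.26 rad = on its stop, level. A spring returns it. Pushed at the pad point it takes about 5 N to start and 9 N to reach the stop (plus its damping).
- pedal_pad (a point): Point on top of the black rubber pad of the yellow pedal (70 mm wide in y, 129 mm long in x), on its centre line, 95 mm from the hinge towards -x, 34 mm from the free end. Pedal up: 56 mm above the bench, z vertical, y along the hinge, pedal rising 0.26 rad towards the free end. At the stop: 32 mm above the bench and 5 mm farther towards -x.
- pedal_base: Dark steel base of the pedal, 160 (x) x 90 (y) x 8 mm, fixed to the bench. Origin: centre of its underside; the hinge lies at x = +60 mm, 24 mm up, along y.
- pliers: Bystander: pliers with orange handles, 135 mm long, 15 mm high, lying on the bench between robot and mould. Origin: near the pivot, at bench level.
- jar: Bystander: closed amber glass jar with white cap, 60 mm diameter, 55 mm high, beyond the mould. Origin: centre of its underside.
- tray: Bystander: open steel tray 90 x 120 x 28 mm holding small copper and brass discs, beyond the mould. Origin: centre of its underside.

How it is judged:
By the outcome, as a careful person would: the job done as asked, in the order asked, and still so for the second after the job is handed in, with the robot touching nothing.
It also fails if it takes over 61 s, if anything falls off the work surface, if the arm or the gripper's body presses on something with over 40 N, if the wrist force passes 120 N, or if a joint passes its speed limit or range.

## Working session

There is one attempt and no reset: what is moved stays moved. The work goes in short steps, Python scripts to look and compute and a tool call to move; the robot and the scene stay as the last step left them, time stands still between calls to the robot, and variables do not carry over. Pictures are saved under pics/ and viewed, at most 10 in all, crops included, and the job is handed in when it is done.

Besides the shell and the picture viewer there is one more tool, called as name(argument=value, ...), one argument or row to a line, values as JSON. play_rows: Moves the arm, as the interface text tells. Its arguments: {"type":"object","properties":{"plan":{"type":"array","items":{"type":"array"}}},"required":["plan"]}

```bash
mkdir -p pics; cat > h.py <<'E'
from bench import *
import numpy as np, cv2
from scipy.spatial.transform import Rotation as R
def world(p):
    """per-pixel world points for scene/top camera"""
    K=p["intrinsics"];z=p["range_z"]
    v,u=np.mgrid[:z.shape[0],:z.shape[1]]
    c=np.stack([(u-K[0,2])/K[0,0]*z,(v-K[1,2])/K[1,1]*z,z],-1)
    M=cv2.Rodrigues(np.array(p["rvec"],float))[0]
    W=(c-np.array(p["tvec"]).ravel())@M
    W[z<=0]=np.nan
    return W
def save(p,n): cv2.imwrite(f"pics/{n}.png",cv2.cvtColor(p["image"],cv2.COLOR_RGB2BGR))
E
python3 - <<'E'
from h import *
o=get_obs();print(o)
for n in("top","scene"):
    p=camera(n);save(p,n+"0");W=world(p)
    np.savez(f"{n}0.npz",W=W,im=p["image"])
    for l in["plate","nest","pedal","pedal_base","pliers","jar","tray"]:
        for d in masks_of(p,l)[:2]:
            m=d["mask"];P=W[m];P=P[~np.isnan(P[:,0])]
            if len(P)==0: print(n,l,d["conf"],"no depth");continue
            print(n,l,round(d["conf"],2),np.round(d["rect"]),np.round(np.median(P,0),3),np.round(np.percentile(P,2,0),3),np.round(np.percentile(P,98,0),3))
E
```

```text
{'time_s': 0.0, 'q': array([ 1.08769504e+00,  1.81537586e-01,  1.60802287e+00,  1.26578270e-05,
        1.35379910e+00, -2.06310363e-01]), 'dq': array([ 0.00173836, -0.00049994, -0.00090889,  0.00037459, -0.00021982,
        0.00160307]), 'joint_efforts': array([-1.33569578e-03, -4.44884634e+01, -3.51330221e+01, -3.37648898e-04,
        9.01430467e-03,  3.50908316e-06]), 'eef_pos': array([0.15682973, 0.55257439, 0.20577895]), 'eef_rot': array([-3.04351680e-04,  1.37955398e-01,  9.90438048e-01, -8.29394609e-04]), 'wrist_force': array([ 0.05803166, -0.43801302, -0.21299471]), 'torque': array([ 0.00631844,  0.04642441, -0.02311316]), 'grasp_force': 0.0, 'opening': 0.9974374312455803}
top plate 0.97 [152. 199.  43.  56.] [0.56  0.252 0.013] [0.508 0.217 0.001] [0.614 0.293 0.05 ]
top plate 0.56 [276. 167.  59.  91.] [ 0.635 -0.008  0.013] [ 0.548 -0.061  0.008] [0.729 0.045 0.058]
top nest 0.88 [275. 166.  61.  93.] [ 0.635 -0.008  0.013] [ 0.547 -0.061  0.008] [0.729 0.044 0.058]
top pedal 0.66 [412. 237.  57.  66.] [ 0.492 -0.282  0.048] [ 0.437 -0.325  0.028] [ 0.553 -0.239  0.063]
to
[... 560 characters left out ...]
.506 -0.268  0.032] [ 0.425 -0.326 -0.001] [ 0.58  -0.218  0.062]
scene nest 0.87 [248. 228. 100.  77.] [0.651 0.007 0.023] [ 0.556 -0.058  0.007] [0.733 0.048 0.062]
scene pedal 0.73 [240. 103.  49.  49.] [ 0.497 -0.278  0.045] [ 0.441 -0.323  0.028] [ 0.553 -0.238  0.063]
scene pedal_base 0.71 [242. 113.  68.  65.] [ 0.508 -0.269  0.033] [ 0.427 -0.318  0.004] [ 0.58  -0.218  0.062]
scene pliers 0.67 [318. 180.  54.  38.] [ 0.454 -0.02   0.012] [ 0.382 -0.044  0.004] [0.509 0.002 0.016]
scene jar 0.93 [163. 166.  29.  34.] [ 0.728 -0.217  0.048] [ 0.7   -0.254  0.   ] [ 0.754 -0.202  0.057]
scene tray 0.71 [283. 334.  72.  79.] [0.71  0.228 0.004] [ 0.663  0.168 -0.   ] [0.758 0.29  0.029]
```

View pics/top0.png

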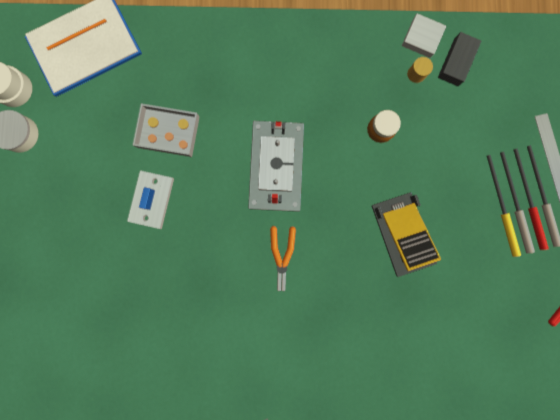

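View pics/scene0.png

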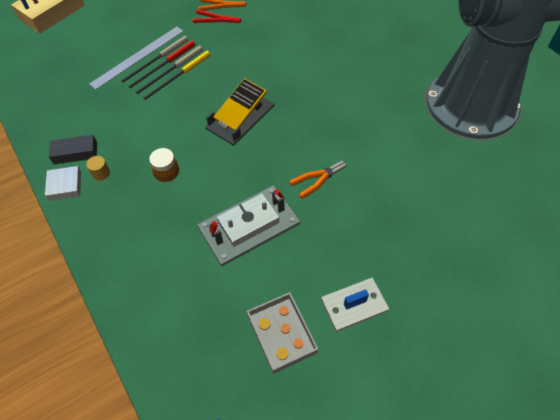

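The top view shows the plate with its blue grip at (152,199), the nest at (276,166) and the pedal at (412,237) with its pad towards the robot. The scene view agrees. Next I fit the poses.

```bash
cat >> h.py <<'E'
def rect(P):
    (c,s,a)=cv2.minAreaRect((P[:,:2]*1000).astype(np.float32))
    b=cv2.boxPoints((c,s,a)); e=[b[1]-b[0],b[2]-b[1]]; e=max(e,key=np.linalg.norm)
    return np.round(c,1),np.round(sorted(s),1),round(float(np.degrees(np.arctan2(e[1],e[0]))%180),2)
E
python3 - <<'E'
from h import *
for n in("top","scene"):
    d=np.load(n+"0.npz");W=d["W"];im=d["im"].astype(int);r,g,b=im[...,0],im[...,1],im[...,2]
    def sel(x0,x1,y0,y1,z0,z1,c=True):
        return W[(W[...,0]>x0)&(W[...,0]<x1)&(W[...,1]>y0)&(W[...,1]<y1)&(W[...,2]>z0)&(W[...,2]<z1)&c]
    blue=(b>r+50)&(b>g+30)
    P=sel(.49,.64,.19,.32,.009,.019);print(n,"plate top",rect(P),np.median(P[:,2]))
    P=sel(.49,.64,.19,.32,.043,.06,blue);print("grip",rect(P),np.median(P[:,2]))
    P=sel(.53,.75,-.08,.07,.007,.018);print("base",rect(P))
    P=sel(.53,.75,-.08,.07,.03,.042);print("lower top",rect(P),np.median(P[:,2]))
    P=sel(.53,.75,-.08,.07,.048,.1);print("tall");
    for Q in(P[P[:,0]<.6],P[(P[:,0]>.57)&(P[:,0]<.69)],P[P[:,0]>.68]): print(len(Q),Q.mean(0) if len(Q) else '')
    yel=(r>g+20)&(g>b+70)
    P=sel(.4,.6,-.35,-.2,.005,.1,yel);print("yellow",rect(P))
    P=sel(.4,.6,-.35,-.2,.005,.012);print("pbase",rect(P))
    P=sel(.4,.6,-.35,-.2,.045,.075);print("high",rect(P),P[:,2].max())
E
```

```text
top plate top (array([561.4, 256.6]), array([ 71.4, 109.9]), 168.79) 0.013185763766525421
grip (array([562.4, 256. ]), array([14.5, 41.5]), 167.07) 0.048829810430001085
base (array([639.4,  -8.3]), array([110.1, 189.9]), 178.35)
lower top (array([636.6,  -8.2]), array([ 70.1, 155.8]), 178.23) 0.036235943215285754
tall
120 [ 0.56764857 -0.00646075  0.06184724]
55 [ 0.62375242 -0.00782321  0.05754103]
101 [ 0.70978787 -0.01021762  0.06063701]
yellow (array([ 496.2, -283.2]), array([ 72. , 120.4]), 18.74)
pbase (array([ 498.6, -280.7]), array([ 90. , 159.6]), 19.54)
high (array([ 470.1, -291.3]), array([67.4, 71.2]), 109.11) 0.06565047539409291
scene plate top (array([562.7, 257.5]), array([ 71.7, 111.6]), 168.69) 0.013810154147801993
grip (array([563.8, 258.1]), array([14.8, 43.8]), 167.9) 0.049424622541416746
base (array([641.2,  -6.7]), array([111.6, 190.6]), 178.54)
lower top (array([641.2,  -7.1]), array([ 73.8, 162.2]), 178.58) 0.0366075234415776
tall
112 [ 0.57050456 -0.00181433  0.06009802]
94 [ 0.6033835  -0.0044201   0.05799233]
137 [ 0.71342407 -0.00532814  0.0611238 ]
yellow (array([ 498.9, -282. ]), array([ 73.1, 119.5]), 19.57)
pbase (array([ 498.8, -267.8]), array([ 92.8, 170.2]), 11.37)
high (array([ 474.8, -288.7]), array([71.8, 77.6]), 19.31) 0.06644903235943274
```

```bash
cat >> h.py <<'E'
def plan(goal,yaw_y_deg):
    "normalised shift/turn from the measured pose to TCP goal (m) with tool y along yaw (mod 180)"
    o=get_obs();q=o["eef_rot"];M=R.from_quat([q[1],q[2],q[3],q[0]]).as_matrix()
    s=M.T@(np.array(goal)-o["eef_pos"])/.4
    a=np.degrees(np.arctan2(M[1,1],M[0,1]));d=(yaw_y_deg-a+90)%180-90
    print("shift",np.round(s,4),"turn",round(-d/180,4),"| at",np.round(o["eef_pos"],4),"yaw",round(a,2),"tilt",np.round(M[:,2],4),"q6",round(o["q"][5],2))
def cloud(p,T):
    "world points of the wrist picture; T = 4x4 tool pose"
    K=p["intrinsics"];z=p["range_z"];v,u=np.mgrid[:z.shape[0],:z.shape[1]]
    a=(u-K[0,2])/K[0,0];b=(v-K[1,2])/K[1,1];r=np.hypot(a,b)+1e-9
    k=np.tan(np.minimum(r,1.5))/r
    c=np.stack([a*k*z,b*k*z,z,np.ones_like(z)],-1)
    W=(c@(T@np.array(p["T_tool_cam"])).T)[...,:3];W[(z<=0)|(r>1.3)]=np.nan
    return W
def wrist():
    o=get_obs();q=o["eef_rot"];T=np.eye(4);T[:3,:3]=R.from_quat([q[1],q[2],q[3],q[0]]).as_matrix();T[:3,3]=o["eef_pos"]
    p=camera("wrist");return p,cloud(p,T)
E
python3 - <<'E'
from h import *
plan([.35,.40,.22],78.75)
E
```

```text
shift [-0.5684 -0.2365 -0.0333] turn -0.0256 | at [0.1571 0.5531 0.2067] yaw 74.14 tilt [-0. -0. -1.] q6 -0.21
```

play_rows(
  plan=[
    [85, [-0.57, -0.24, -0.03], -0.026],
    [85, [-0.57, -0.24, -0.03], -0.026],
    [85, [-0.57, -0.24, -0.03], -0.026],
    [85, [-0.57, -0.24, -0.03], -0.026],
    [85, [-0.57, -0.24, -0.03], -0.026],
    [85, [-0.57, -0.24, -0.03], -0.026],
    [85, [-0.57, -0.24, -0.03], -0.026],
    [85, [-0.57, -0.24, -0.03], -0.026],
  ],
)

```text
time_s: 1.6
eef_pos: [0.3494, 0.399, 0.2186]
eef_rot: [-0.0, 0.097, 0.995, 0.0]
wrist_force: [-0.2, -0.0, 1.1]
opening: 0.997
grasp_force: 0.0
```

```bash
python3 - <<'E'
from h import *
plan([.62,.05,.22],88.4)
E
```

```text
shift [-0.8324 -0.7253 -0.0041] turn -0.053 | at [0.3494 0.399  0.2186] yaw 78.86 tilt [-6.e-04  2.e-04 -1.e+00] q6 -0.75
```

play_rows(
  plan=[
    [85, [-0.86, -0.87, 0], -0.053],
    [85, [-0.86, -0.87, 0], -0.053],
    [85, [-0.86, -0.87, 0], -0.053],
    [85, [-0.86, -0.87, 0], -0.053],
    [85, [-0.86, -0.87, 0], -0.053],
    [85, [-0.86, -0.87, 0], -0.053],
    [85, [-0.86, -0.87, 0], -0.053],
    [85, [-0.86, -0.87, 0], -0.053],
    [85, [-0.86, -0.87, 0], -0.053],
    [85, [-0.86, -0.87, 0], -0.053],
  ],
)

```text
time_s: 2.6
eef_pos: [0.6212, -0.0095, 0.2185]
eef_rot: [0.0, 0.013, 1.0, 0.0]
wrist_force: [0.6, 1.0, 0.5]
opening: 0.998
grasp_force: 0.0
```

play_rows(
  plan=[
    [85, [0, 0, 0], 0],
    [85, [0, 0, 0], 0],
    [85, [0, 0, 0], 0],
  ],
)

```text
time_s: 2.9
eef_pos: [0.6195, -0.0073, 0.2183]
eef_rot: [-0.001, 0.013, 1.0, 0.0]
wrist_force: [0.2, 0.0, 0.5]
opening: 0.996
grasp_force: 0.0
```

```bash
python3 - <<'E'
from h import *
plan([.62,-.01,.22],88.4)
p,W=wrist();save(p,"w1");np.savez("w1.npz",W=W,im=p["image"]);print(np.round(p["T_tool_cam"],3),p["intrinsics"])
def sel(z0,z1,x0=.53,x1=.75,y0=-.08,y1=.07): return W[(W[...,0]>x0)&(W[...,0]<x1)&(W[...,1]>y0)&(W[...,1]<y1)&(W[...,2]>z0)&(W[...,2]<z1)]
print("base",rect(sel(.007,.018)))
print("top",rect(sel(.03,.042,.58,.70)),np.median(sel(.03,.042,.58,.70)[:,2]))
for x in(.6,.68):
    P=sel(.048,.07,x-.015,x+.015,-.03,.015);print("pin",len(P),rect(P),P[:,2].max())
E
```

```text
shift [-0.0014 -0.0067 -0.0041] turn 0.0006 | at [ 0.6195 -0.0073  0.2183] yaw 88.5 tilt [-1.e-03  7.e-04 -1.e+00] q6 -1.75
[[-0.001 -0.948 -0.32   0.082]
 [ 1.    -0.001  0.001  0.002]
 [-0.001 -0.32   0.948 -0.167]
 [ 0.     0.     0.     1.   ]] [[325.1922621    0.         283.43087147]
 [  0.         325.1922621  207.74446837]
 [  0.           0.           1.        ]]
base (array([640.8,  -6. ]), array([111. , 190.8]), 178.21)
top (array([640.7,  -6.2]), array([ 70.7, 110.3]), 178.28) 0.03678063720669539
pin 70 (array([600.7,  -4.9]), array([8.8, 9.1]), 19.72) 0.059056896276176996
pin 72 (array([680.1,  -7.3]), array([9. , 9.5]), 179.15) 0.05973311718660651
```

View pics/w1.png

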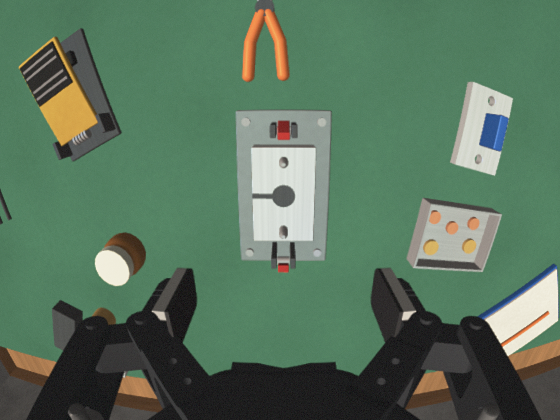

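The wrist view shows the nest centred at (284,194) with both pins clear. The fit gives centre (640.5, -6.1) mm at -1.73°, and the sizes match. Now the plate gets the same view.

```bash
python3 - <<'E'
from h import *
plan([.542,.261,.20],78.75)
E
```

```text
shift [0.211  0.6653 0.0469] turn 0.0543 | at [ 0.6195 -0.0072  0.2186] yaw 88.52 tilt [-6.e-04  5.e-04 -1.e+00] q6 -1.75
```

play_rows(
  plan=[
    [85, [0.21, 0.665, 0.045], 0.054],
    [85, [0.21, 0.665, 0.045], 0.054],
    [85, [0.21, 0.665, 0.045], 0.054],
    [85, [0.21, 0.665, 0.045], 0.054],
    [85, [0.21, 0.665, 0.045], 0.054],
    [85, [0.21, 0.665, 0.045], 0.054],
    [85, [0.21, 0.665, 0.045], 0.054],
    [85, [0.21, 0.665, 0.045], 0.054],
    [85, [0.21, 0.665, 0.045], 0.054],
    [85, [0.21, 0.665, 0.045], 0.054],
  ],
)

```text
time_s: 3.95
eef_pos: [0.5441, 0.2579, 0.2009]
eef_rot: [0.0, 0.099, 0.995, -0.0]
wrist_force: [0.1, -0.4, 0.2]
opening: 0.996
grasp_force: 0.0
```

```bash
python3 - <<'E'
from h import *
p,W=wrist();save(p,"w2");im=p["image"].astype(int)
def sel(z0,z1,c=True): return W[(W[...,0]>.49)&(W[...,0]<.64)&(W[...,1]>.19)&(W[...,1]<.33)&(W[...,2]>z0)&(W[...,2]<z1)&c]
blue=(im[...,2]>im[...,0]+50)
P=sel(.009,.02);print("top",rect(P),np.median(P[:,2]))
P=sel(.045,.06);print("grip",rect(P),np.median(P[:,2]))
plan([.562,.257,.06],78.75)
E
```

```text
top (array([562.6, 259.1]), array([ 70.7, 110.6]), 168.51) 0.013743484983867404
grip (array([562. , 259.5]), array([13.3, 43.7]), 168.39) 0.049525251635715944
shift [-0.0438  0.007   0.3522] turn -0.0011 | at [0.5442 0.2577 0.2009] yaw 78.56 tilt [ 3.e-04 -0.e+00 -1.e+00] q6 -1.13
```

play_rows(
  plan=[
    [85, [-0.044, 0.0127, 0.1], 0],
    [85, [-0.044, 0.0127, 0.2], 0],
    [85, [-0.044, 0.0127, 0.27], 0],
    [85, [-0.044, 0.0127, 0.33], 0],
    [85, [-0.044, 0.0127, 0.38], 0],
    [85, [-0.044, 0.0127, 0.41], 0],
    [85, [-0.044, 0.0127, 0.43], 0],
    [85, [-0.044, 0.0127, 0.445], 0],
    [85, [-0.044, 0.0127, 0.448], 0],
    [85, [-0.044, 0.0127, 0.448], 0],
  ],
)

```text
time_s: 5.0
eef_pos: [0.5626, 0.2603, 0.0221]
eef_rot: [0.0, 0.099, 0.995, 0.0]
wrist_force: [1.2, 0.2, 0.1]
opening: 0.991
grasp_force: 0.0
```

play_rows(
  plan=[
    [40, [0, 0, 0], 0],
    [25, [0, 0, 0], 0],
    [20, [0, 0, 0], 0],
    [17, [0, 0, 0], 0],
    [10, [0, 0, 0], 0],
    [5, [0, 0, 0], 0],
    [5, [0, 0, 0], 0],
    [5, [0, 0, 0], 0],
    [5, [0, 0, 0], 0],
    [5, [0, 0, 0], 0],
  ],
)

```text
time_s: 6.0
eef_pos: [0.5622, 0.2599, 0.0217]
eef_rot: [0.0, 0.099, 0.995, -0.0]
wrist_force: [-0.4, -4.7, 4.2]
opening: 0.13
grasp_force: 58.9
```

```bash
python3 - <<'E'
from h import *
o=get_obs();print(o["wrist_force"],o["torque"],o["opening"],o["grasp_force"])
plan([.562,.259,.12],78.5)
E
```

```text
[-0.43345296 -4.6813346   4.16703913] [-0.75507561  0.1752133   0.06865567] 0.12981057144366248 58.879467844963074
shift [ 1.000e-04 -2.500e-03 -2.458e-01] turn 0.0008 | at [0.5622 0.2599 0.0217] yaw 78.64 tilt [ 1.e-04 -4.e-04 -1.e+00] q6 -1.13
```

play_rows(
  plan=[
    [5, [0, 0, -0.01], 0],
    [5, [0, 0, -0.03], 0],
    [5, [0, 0, -0.06], 0],
    [5, [0, 0, -0.1], 0],
    [5, [0, 0, -0.14], 0],
    [5, [0, 0, -0.18], 0],
    [5, [0, 0, -0.22], 0],
    [5, [0, 0, -0.25], 0],
    [5, [0, 0, -0.25], 0],
    [5, [0, 0, -0.25], 0],
  ],
)

```text
time_s: 7.0
eef_pos: [0.5621, 0.2602, 0.1216]
eef_rot: [0.0, 0.099, 0.995, 0.0]
wrist_force: [-0.6, 0.4, -4.0]
opening: 0.131
grasp_force: 58.7
```

```bash
python3 - <<'E'
from h import *
o=get_obs();print(o["wrist_force"],o["torque"],o["opening"],o["grasp_force"])
p,W=wrist();save(p,"w3");np.savez("w3.npz",W=W,im=p["image"])
for n,(z0,z1) in dict(plate=(.1,.128),).items():
    P=W[(abs(W[...,0]-.562)<.07)&(abs(W[...,1]-.26)<.06)&(W[...,2]>z0)&(W[...,2]<z1)];print(len(P),rect(P),np.percentile(P[:,2],[5,50,95]))
plan([.64,-.006,.13],88.27)
E
```

```text
[-0.57085551  0.3667978  -3.99763037] [ 0.04010559  0.04007792 -0.00184717] 0.1309041389383367 58.655527367955074
13155 (array([563.1, 261.3]), array([ 70.5, 110.8]), 168.55) [0.11244547 0.11395305 0.11519136]
shift [-0.3233 -0.6134 -0.0231] turn -0.0535 | at [0.5615 0.26   0.1208] yaw 78.64 tilt [-1.2e-03 -3.0e-04 -1.0e+00] q6 -1.13
```

View pics/w3.png

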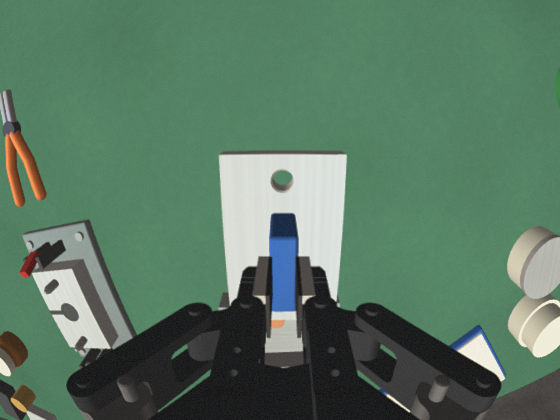

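The plate is held level, its measured mass is about 0.41 kg, and the far hole shows at (282,181). I'm carrying it over the nest.

play_rows(
  plan=[
    [5, [0, 0, -0.035], 0],
    [5, [-0.01, -0.02, -0.035], -0.002],
    [5, [-0.03, -0.06, -0.035], -0.006],
    [5, [-0.07, -0.13, -0.035], -0.012],
    [5, [-0.12, -0.23, -0.035], -0.02],
    [5, [-0.17, -0.33, -0.035], -0.03],
    [5, [-0.22, -0.43, -0.035], -0.038],
    [5, [-0.27, -0.52, -0.035], -0.046],
    [5, [-0.305, -0.585, -0.035], -0.052],
    [5, [-0.322, -0.618, -0.035], -0.054],
  ],
)

```text
time_s: 8.05
eef_pos: [0.6404, -0.0113, 0.1356]
eef_rot: [0.0, 0.015, 1.0, -0.0]
wrist_force: [-0.1, -0.4, -3.2]
opening: 0.131
grasp_force: 58.8
```

play_rows(
  plan=[
    [5, [0, 0, 0], 0],
    [5, [0, 0, 0], 0],
    [5, [0, 0, 0], 0],
  ],
)

```text
time_s: 8.35
eef_pos: [0.6392, -0.006, 0.1353]
eef_rot: [-0.0, 0.014, 1.0, 0.0]
wrist_force: [-0.7, -0.3, -3.4]
opening: 0.13
grasp_force: 58.9
```

```bash
python3 - <<'E'
from h import *
plan([.6392,-.0076,.09],88.36)
p,W=wrist();im=p["image"];np.savez("w4.npz",W=W,im=im)
cv2.imwrite("pics/w4.png",cv2.cvtColor(cv2.resize(im[90:380,150:410],None,fx=2,fy=2,interpolation=cv2.INTER_CUBIC),cv2.COLOR_RGB2BGR))
def sel(z0,z1): return W[(abs(W[...,0]-.64)<.11)&(abs(W[...,1]+.006)<.07)&(W[...,2]>z0)&(W[...,2]<z1)]
P=sel(.12,.133);print("plate",rect(P),np.percentile(P[:,2],[5,50,95]))
P=sel(.007,.018);print("base",rect(P))
P=sel(.05,.066);print("pins",len(P),P.mean(0) if len(P) else 0)
E
```

```text
shift [-1.000e-04 -4.000e-03  1.133e-01] turn 0.0004 | at [ 0.6392 -0.006   0.1353] yaw 88.44 tilt [-6.e-04  6.e-04 -1.e+00] q6 -1.74
plate (array([640.2,  -4.8]), array([ 70.7, 110.8]), 178.43) [0.12637886 0.12770209 0.12885788]
base (array([573.4,  -4.2]), array([ 55.8, 110.8]), 89.02)
pins 437 [ 0.56446249 -0.00372302  0.05746144]
```

View pics/w4.png

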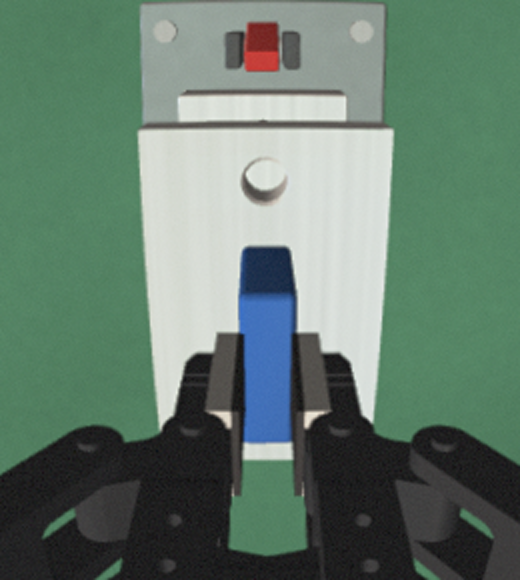

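play_rows(
  plan=[
    [5, [-0.0007, -0.0033, 0.02], 0.0008],
    [5, [-0.0007, -0.0033, 0.04], 0.0008],
    [5, [-0.0007, -0.0033, 0.06], 0.0008],
    [5, [-0.0007, -0.0033, 0.08], 0.0008],
    [5, [-0.0007, -0.0033, 0.1], 0.0008],
    [5, [-0.0007, -0.0033, 0.115], 0.0008],
    [5, [-0.0007, -0.0033, 0.12], 0.0008],
    [5, [-0.0007, -0.0033, 0.12], 0.0008],
    [5, [-0.0007, -0.0033, 0.12], 0.0008],
    [5, [-0.0007, -0.0033, 0.12], 0.0008],
  ],
)

```text
time_s: 9.4
eef_pos: [0.6404, -0.009, 0.0881]
eef_rot: [0.001, 0.016, 1.0, -0.0]
wrist_force: [-0.3, 0.1, -3.3]
opening: 0.131
grasp_force: 58.8
```

```bash
python3 - <<'E'
from h import *
plan([.6395,-.0073,.06],88.3)
p,W=wrist();im=p["image"];np.savez("w5.npz",W=W,im=im)
cv2.imwrite("pics/w5.png",cv2.cvtColor(cv2.resize(im[90:380,150:410],None,fx=2,fy=2,interpolation=cv2.INTER_CUBIC),cv2.COLOR_RGB2BGR))
def sel(z0,z1,x0=.53,x1=.75): return W[(W[...,0]>x0)&(W[...,0]<x1)&(abs(W[...,1]+.006)<.07)&(W[...,2]>z0)&(W[...,2]<z1)]
P=sel(.074,.084,.58);print("plate",rect(P),np.percentile(P[:,2],[5,50,95]))
P=sel(.007,.018);print("base",rect(P))
print(get_obs()["wrist_force"])
E
```

```text
shift [0.0024 0.0041 0.0702] turn -0.0005 | at [ 0.6404 -0.009   0.0881] yaw 88.21 tilt [ 1.e-03 -2.e-04 -1.e+00] q6 -1.74
plate (array([650.5,  -8. ]), array([ 70.3, 128.9]), 178.11) [0.07903756 0.08039643 0.08157194]
base (array([640.2,  -6.3]), array([110.7, 189. ]), 178.27)
[ 0.14470899  0.37589271 -3.02963111]
```

View pics/w5.png

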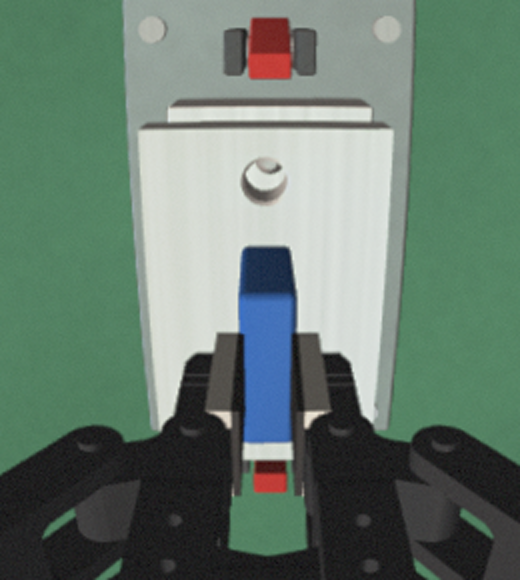

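The pin shows through the hole slightly to the right, (267,160) against the hole centre (264,178), so the plate is about 1–1.5 mm too far towards -y. I'll let the arm settle and measure again.

play_rows(
  plan=[
    [5, [0, 0, 0], 0],
    [5, [0, 0, 0], 0],
    [5, [0, 0, 0], 0],
    [5, [0, 0, 0], 0],
    [5, [0, 0, 0], 0],
  ],
)

```text
time_s: 9.95
eef_pos: [0.6399, -0.0089, 0.0875]
eef_rot: [-0.0, 0.016, 1.0, 0.0]
wrist_force: [-0.4, 0.1, -3.3]
opening: 0.132
grasp_force: 58.8
```

```bash
cat >> h.py <<'E'
def fit(zt):
    plan([.6395,-.0073,.06],88.27)
    p,W=wrist()
    def sel(z0,z1,x0=.53,x1=.75): return W[(W[...,0]>x0)&(W[...,0]<x1)&(abs(W[...,1]+.006)<.07)&(W[...,2]>z0)&(W[...,2]<z1)]
    P=sel(zt-.005,zt+.005,.58,.698);print("plate",rect(P),np.percentile(P[:,2],[5,50,95]))
    P=sel(.007,.018);print("base",rect(P),get_obs()["wrist_force"])
E
python3 - <<'E'
from h import *
fit(.080);fit(.080)
E
```

```text
shift [0.0012 0.0039 0.0687] turn -0.0003 | at [ 0.6399 -0.0089  0.0875] yaw 88.21 tilt [-0.  0. -1.] q6 -1.74
plate (array([641. ,  -7.6]), array([ 70.6, 110.8]), 178.12) [0.07864635 0.07983488 0.0809978 ]
base (array([640.4,  -6.4]), array([110.9, 189. ]), 178.23) [ 0.35331844  0.32042739 -3.2987573 ]
shift [0.0012 0.0039 0.0687] turn -0.0003 | at [ 0.6399 -0.0089  0.0875] yaw 88.22 tilt [-0. -0. -1.] q6 -1.74
plate (array([641. ,  -7.6]), array([ 70.5, 110.7]), 178.12) [0.07861028 0.0798192  0.08099925]
base (array([640.5,  -6.2]), array([110.6, 189.5]), 178.32) [ 0.40879876 -0.35113171 -3.88222206]
```

play_rows(
  plan=[
    [5, [0.001, 0.0034, 0], -0.0007],
    [5, [0.001, 0.0034, 0], -0.0007],
    [5, [0.001, 0.0034, 0], -0.0007],
    [5, [0.001, 0.0034, 0], -0.0007],
    [5, [0.001, 0.0034, 0], -0.0007],
    [5, [0.001, 0.0034, 0], -0.0007],
  ],
)

```text
time_s: 10.65
eef_pos: [0.6396, -0.0075, 0.0875]
eef_rot: [0.0, 0.014, 1.0, -0.0]
wrist_force: [0.5, 0.0, -4.0]
opening: 0.136
grasp_force: 58.9
```

```bash
python3 - <<'E'
from h import *
fit(.080);fit(.080)
E
```

```text
shift [0.0003 0.0006 0.0688] turn 0.0004 | at [ 0.6396 -0.0075  0.0875] yaw 88.34 tilt [ 0. -0. -1.] q6 -1.74
plate (array([640.8,  -6.3]), array([ 70.5, 111.2]), 178.26) [0.0786424  0.07984695 0.08102058]
base (array([640.3,  -6.3]), array([110.9, 188.3]), 178.27) [-0.43396558  0.24307646 -4.35455671]
shift [0.0002 0.0005 0.0687] turn 0.0004 | at [ 0.6396 -0.0075  0.0875] yaw 88.34 tilt [-0. -0. -1.] q6 -1.74
plate (array([640.6,  -6.3]), array([ 70.5, 110.7]), 178.36) [0.07867666 0.07985425 0.08101169]
base (array([640.6,  -6.2]), array([110.7, 188.7]), 178.34) [ 0.54262571 -0.46326593 -2.79957484]
```

The plate is aligned to within about 0.3 mm. I'm descending onto the pins.

play_rows(
  plan=[
    [5, [0, 0, 0.006], 0],
    [5, [0, 0, 0.012], 0],
    [5, [0, 0, 0.018], 0],
    [5, [0, 0, 0.023], 0],
    [5, [0, 0, 0.028], 0],
    [5, [0, 0, 0.033], 0],
    [5, [0, 0, 0.038], 0],
    [5, [0, 0, 0.038], 0],
    [5, [0, 0, 0.038], 0],
  ],
)

```text
time_s: 11.65
eef_pos: [0.6396, -0.0075, 0.0723]
eef_rot: [-0.0, 0.014, 1.0, -0.0]
wrist_force: [1.3, -0.2, -3.9]
opening: 0.134
grasp_force: 58.8
```

```bash
python3 - <<'E'
from h import *
fit(.065); o=get_obs();print(o["wrist_force"],o["torque"])
E
```

```text
shift [0.0002 0.0005 0.0307] turn 0.0004 | at [ 0.6396 -0.0075  0.0723] yaw 88.34 tilt [-1.e-04 -0.e+00 -1.e+00] q6 -1.74
plate (array([640.5,  -6.2]), array([ 70.4, 110.5]), 178.27) [0.06344149 0.0646274  0.06576957]
base (array([636.7,  -6.3]), array([110.7, 182.2]), 178.25) [ 0.40548726 -0.45458519 -3.2942922 ]
[ 0.40548726 -0.45458519 -3.2942922 ] [-0.02404005  0.01635728 -0.03180763]
```

play_rows(
  plan=[
    [5, [0, 0, 0.005], 0],
    [5, [0, 0, 0.01], 0],
    [5, [0, 0, 0.015], 0],
    [5, [0, 0, 0.02], 0],
    [5, [0, 0, 0.024], 0],
    [5, [0, 0, 0.028], 0],
    [5, [0, 0, 0.03], 0],
    [5, [0, 0, 0.032], 0],
    [5, [0, 0, 0.033], 0],
    [5, [0, 0, 0.033], 0],
  ],
)

```text
time_s: 12.7
eef_pos: [0.6396, -0.0075, 0.0591]
eef_rot: [-0.0, 0.014, 1.0, -0.0]
wrist_force: [0.6, 0.1, -2.1]
opening: 0.131
grasp_force: 58.9
```

```bash
python3 - <<'E'
from h import *
fit(.0515); o=get_obs();print(o["wrist_force"],o["torque"])
E
```

```text
shift [ 0.0002  0.0005 -0.0023] turn 0.0004 | at [ 0.6396 -0.0075  0.0591] yaw 88.34 tilt [-0. -0. -1.] q6 -1.74
plate (array([640.7,  -6.2]), array([ 70.6, 110.6]), 178.25) [0.05020754 0.0514479  0.05264111]
base (array([640.4,  -6.4]), array([110.9, 189.4]), 178.26) [-0.19859063 -0.73788265 -3.78916387]
[-0.19859063 -0.73788265 -3.78916387] [-0.03599812  0.00868944  0.058372  ]
```

play_rows(
  plan=[
    [5, [0, 0, 0.001], 0],
    [5, [0, 0, 0.002], 0],
    [5, [0, 0, 0.002], 0],
    [5, [0, 0, 0.002], 0],
  ],
)

```text
time_s: 13.15
eef_pos: [0.6397, -0.0078, 0.0587]
eef_rot: [0.0, 0.014, 1.0, -0.0]
wrist_force: [-1.9, -1.9, 0.4]
opening: 0.132
grasp_force: 59.4
```

play_rows(
  plan=[
    [5, [0, 0, 0.001], 0],
    [5, [0, 0, 0.001], 0],
    [5, [0, 0, 0.001], 0],
  ],
)

```text
time_s: 13.45
eef_pos: [0.6397, -0.008, 0.0585]
eef_rot: [0.0, 0.015, 1.0, -0.0]
wrist_force: [-5.2, -3.5, 5.1]
opening: 0.133
grasp_force: 59.8
```

play_rows(
  plan=[
    [5, [0, 0, 0.001], 0],
    [5, [0, 0, 0.001], 0],
    [5, [0, 0, 0.001], 0],
  ],
)

```text
time_s: 13.75
eef_pos: [0.6397, -0.0081, 0.0584]
eef_rot: [0.0, 0.015, 1.0, -0.0]
wrist_force: [-5.3, -4.1, 6.5]
opening: 0.132
grasp_force: 60.1
```

```bash
python3 - <<'E'
from h import *
plan([.6395,-.0073,.06],88.27)
p,W=wrist()
m=(abs(W[...,0]-.64)<.052)&(abs(W[...,1]+.006)<.033)&(W[...,2]>.047)&(W[...,2]<.056)
P=W[m];A=np.c_[P[:,:2]-[.64,-.006],np.ones(len(P))];c=np.linalg.lstsq(A,P[:,2],rcond=None)[0];print("plane",c,len(P),get_obs()["torque"])
P=W[(abs(W[...,0]-.64)<.12)&(abs(W[...,1]+.006)<.07)&(W[...,2]>.007)&(W[...,2]<.018)];print(np.median(P[:,2]))
P=W[(abs(W[...,0]-.60)<.02)&(abs(W[...,1]+.005)<.015)&(W[...,2]>.054)&(W[...,2]<.065)];print("pin",len(P),P[:,2].max())
fit(.0515)
E
```

```text
shift [ 0.0006  0.002  -0.004 ] turn 0.0004 | at [ 0.6397 -0.0081  0.0584] yaw 88.34 tilt [ 3.e-04 -9.e-04 -1.e+00] q6 -1.74
plane [-0.00102489  0.00085785  0.05084932] 11113 [-0.5716375   0.87551863  0.01966641]
0.011835382661584903
pin 368 0.06498079981740254
shift [ 0.0005  0.0021 -0.0041] turn 0.0004 | at [ 0.6397 -0.0081  0.0584] yaw 88.34 tilt [ 2.e-04 -9.e-04 -1.e+00] q6 -1.74
plate (array([640.7,  -6.4]), array([ 70.6, 110.4]), 178.32) [0.04972273 0.05079624 0.05188951]
base (array([641. ,  -6.5]), array([110.6, 190.2]), 178.31) [-5.11401238 -3.21033385  6.91674553]
```

The plate top is at 50.8 mm (51 mm expected) and level, so it is flush. Releasing.

play_rows(
  plan=[
    [5, [0, 0, -0.001], 0],
    [16, [0, 0, -0.001], 0],
    [20, [0, 0, -0.001], 0],
    [25, [0, 0, -0.001], 0],
    [40, [0, 0, -0.001], 0],
    [40, [0, 0, -0.001], 0],
    [40, [0, 0, -0.02], 0],
    [40, [0, 0, -0.06], 0],
    [40, [0, 0, -0.12], 0],
    [40, [0, 0, -0.2], 0],
  ],
)

```text
time_s: 14.85
eef_pos: [0.6389, -0.0074, 0.1384]
eef_rot: [-0.001, 0.014, 1.0, 0.0]
wrist_force: [0.7, -0.5, 0.3]
opening: 0.47
grasp_force: 0.0
```

play_rows(
  plan=[
    [20, [0, 0, -0.1], 0],
    [0, [0, 0, -0.15], 0],
    [0, [0, 0, -0.15], 0],
    [0, [0, 0, -0.15], 0],
  ],
)

```text
time_s: 15.25
eef_pos: [0.6398, -0.0075, 0.1986]
eef_rot: [0.001, 0.014, 1.0, -0.0]
wrist_force: [-0.2, -0.9, -1.2]
opening: 0.001
grasp_force: 0.0
```

```bash
python3 - <<'E'
from h import *
fit(.0515)
p=camera("top");W=world(p)
def sel(z0,z1,x0=.53,x1=.75): return W[(W[...,0]>x0)&(W[...,0]<x1)&(abs(W[...,1]+.006)<.07)&(W[...,2]>z0)&(W[...,2]<z1)]
print(rect(sel(.045,.056,.58,.698)),np.median(sel(.045,.056,.58,.698)[:,2]))
# pedal pad goal: hinge frame from base centre/axis
c=np.array([.4995,-.280]);a=np.radians(19.3);x=np.array([np.cos(a),np.sin(a)])
pad=c+x*(.060-.095);print("pad up",pad,"at stop",pad-.005*x)
p,W=wrist();im=p["image"].astype(int)
P=W[(W[...,0]>.38)&(W[...,0]<.62)&(W[...,1]>-.36)&(W[...,1]<-.19)&(W[...,2]>.005)&(W[...,2]<.012)];print("pbase w",rect(P))
plan([pad[0],pad[1],.15],a*57.3+90)
E
```

```text
shift [0.0014 0.0007 0.3464] turn 0.0004 | at [ 0.6398 -0.0075  0.1986] yaw 88.34 tilt [ 1.7e-03 -3.0e-04 -1.0e+00] q6 -1.74
plate (array([640.7,  -6.4]), array([ 70.6, 109.3]), 178.28) [0.04962426 0.05081134 0.05211822]
base (array([640.9,  -6.1]), array([111.1, 188.9]), 178.28) [-0.11735464 -0.02244716 -0.2360805 ]
(array([631.5,  -8.2]), array([69.9, 94.2]), 178.37) 0.050169652415076975
pad up [ 0.46646697 -0.291568  ] at stop [ 0.46174796 -0.29322058]
pbase w (array([ 499.8, -278. ]), array([ 89.6, 160.1]), 19.45)
shift [ 0.4091 -0.7229  0.1153] turn -0.1164 | at [ 0.6385 -0.0073  0.1958] yaw 88.34 tilt [-2.9e-03  6.0e-04 -1.0e+00] q6 -1.74
```

The plate stayed home after release. Moving over the pedal pad with the fingers shut.

play_rows(
  plan=[
    [0, [0.41, -0.72, 0.12], -0.117],
    [0, [0.41, -0.72, 0.12], -0.117],
    [0, [0.41, -0.72, 0.12], -0.117],
    [0, [0.41, -0.72, 0.12], -0.117],
    [0, [0.41, -0.72, 0.12], -0.117],
    [0, [0.41, -0.72, 0.12], -0.117],
    [0, [0.41, -0.72, 0.12], -0.117],
    [0, [0.41, -0.72, 0.12], -0.117],
    [0, [0.41, -0.72, 0.12], -0.117],
    [0, [0.41, -0.72, 0.12], -0.117],
  ],
)

```text
time_s: 16.4
eef_pos: [0.4676, -0.2895, 0.1489]
eef_rot: [-0.0, -0.169, 0.986, 0.001]
wrist_force: [0.6, 0.3, 0.3]
opening: 0.001
grasp_force: 0.0
```

play_rows(
  plan=[
    [0, [0, 0, 0], 0],
    [0, [0, 0, 0], 0],
    [0, [0, 0, 0], 0],
  ],
)

```text
time_s: 16.7
eef_pos: [0.4679, -0.2899, 0.1496]
eef_rot: [0.0, -0.169, 0.986, -0.0]
wrist_force: [-0.3, 0.1, -0.2]
opening: 0.004
grasp_force: 0.0
```

```bash
python3 - <<'E'
from h import *
plan([.4645,-.2905,.031],109.45)
p,W=wrist()
P=W[(W[...,0]>.38)&(W[...,0]<.62)&(W[...,1]>-.36)&(W[...,1]<-.19)&(W[...,2]>.005)&(W[...,2]<.012)];print("pbase w",rect(P))
E
```

```text
shift [0.0085 0.0014 0.2965] turn 0.0002 | at [ 0.4679 -0.2899  0.1496] yaw 109.49 tilt [ 2.e-04 -1.e-04 -1.e+00] q6 -2.68
pbase w (array([ 499.6, -279.7]), array([ 90.7, 158.8]), 19.56)
```

play_rows(
  plan=[
    [0, [0.003, 0, 0.1], 0],
    [0, [0.003, 0, 0.17], 0],
    [0, [0.003, 0, 0.21], 0],
    [0, [0.003, 0, 0.225], 0],
    [0, [0.004, 0, 0.235], 0],
    [0, [0.006, 0, 0.247], 0],
    [0, [0.008, 0, 0.26], 0],
    [0, [0.01, 0, 0.273], 0],
    [0, [0.012, 0, 0.285], 0],
    [0, [0.013, 0, 0.292], 0],
  ],
)

```text
time_s: 17.75
eef_pos: [0.4622, -0.2928, 0.0328]
eef_rot: [-0.0, -0.169, 0.986, -0.0]
wrist_force: [-4.0, -1.2, 6.0]
opening: 0.002
grasp_force: 2.4
```

play_rows(
  plan=[
    [0, [0, 0, 0.002], 0],
    [0, [0, 0, 0.004], 0],
    [0, [0, 0, 0.004], 0],
  ],
)

```text
time_s: 18.05
eef_pos: [0.4624, -0.2928, 0.0315]
eef_rot: [-0.0, -0.169, 0.986, -0.0]
wrist_force: [-2.9, 0.4, 4.5]
opening: 0.003
grasp_force: 2.3
```

play_rows(
  plan=[
    [0, [0, 0, 0.003], 0],
    [0, [0, 0, 0.006], 0],
    [0, [0, 0, 0.006], 0],
  ],
)

```text
time_s: 18.35
eef_pos: [0.4625, -0.2929, 0.0292]
eef_rot: [-0.0, -0.169, 0.986, -0.0]
wrist_force: [-3.2, -0.2, 5.3]
opening: 0.002
grasp_force: 2.4
```

```bash
python3 - <<'E'
from h import *
print(get_obs()["wrist_force"])
p=camera("scene");W=world(p);im=p["image"]
cv2.imwrite("pics/s2.png",cv2.cvtColor(cv2.resize(im[60:280,170:370],None,fx=2.5,fy=2.5,interpolation=cv2.INTER_CUBIC),cv2.COLOR_RGB2BGR))
i=im.astype(int);y=(i[...,0]>i[...,1]+20)&(i[...,1]>i[...,2]+70)&(W[...,0]>.4)&(W[...,0]<.6)&(W[...,1]>-.35)&(W[...,1]<-.2)
P=W[y];P=P[P[:,2]>.015]
A=np.c_[P[:,:2]-[.4995,-.2795],np.ones(len(P))];print(np.linalg.lstsq(A,P[:,2],rcond=None)[0],len(P))
E
```

```text
[-3.16585914 -0.20586052  5.34549216]
[-0.19164057 -0.06222241  0.0398381 ] 664
```

View pics/s2.png

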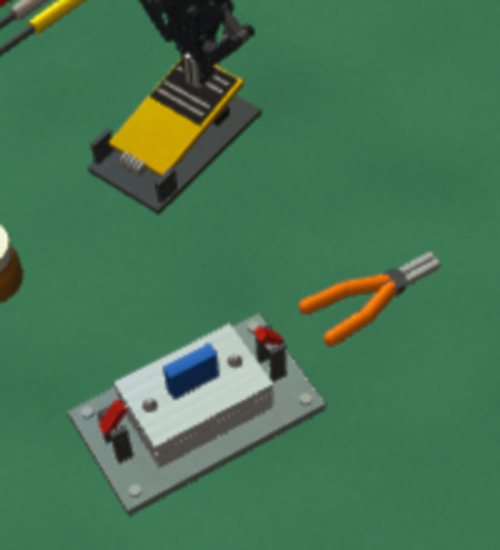

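The scene crop shows the plate seated on both pins with the clamps still open. The fingertips are on the pad near (200,80), and the pedal does not look level. I'll compare its slope with the rest state and look from the wrist.

```bash
python3 - <<'E'
from h import *
def slope(W,im,n):
    i=im.astype(int);y=(i[...,0]>i[...,1]+20)&(i[...,1]>i[...,2]+70)&(W[...,0]>.4)&(W[...,0]<.6)&(W[...,1]>-.35)&(W[...,1]<-.2)
    P=W[y];P=P[P[:,2]>.015];u=np.array([.943,.333]);d=(np.array([.556,-.2595])-P[:,:2])@u
    print(n,len(P));
    for a in range(0,130,20):
        k=(d>a/1e3)&(d<(a+20)/1e3); print(a,k.sum(),np.round(np.median(P[k,2]),4) if k.any() else'')
d=np.load("scene0.npz");slope(d["W"],d["im"],"rest")
p=camera("scene");slope(world(p),p["image"],"now")
p,W=wrist();save(p,"w6")
o=get_obs();print(o["joint_efforts"],o["torque"],o["wrist_force"])
E
```

```text
rest 684
0 187 0.0309
20 208 0.0355
40 212 0.0412
60 35 0.044
80 20 0.052
100 19 0.058
120 3 0.0592
now 669
0 175 0.0305
20 206 0.0336
40 212 0.0377
60 39 0.0406
80 17 0.0462
100 16 0.0514
120 4 0.05
[ 1.00766100e+00 -4.31412542e+01 -2.69608855e+01  6.29253164e-01
 -5.59423417e-01 -4.84285803e-03] [-0.07846794  0.48396909 -0.02866772] [-2.90205351 -0.85061612  4.79727958]
```

View pics/w6.png

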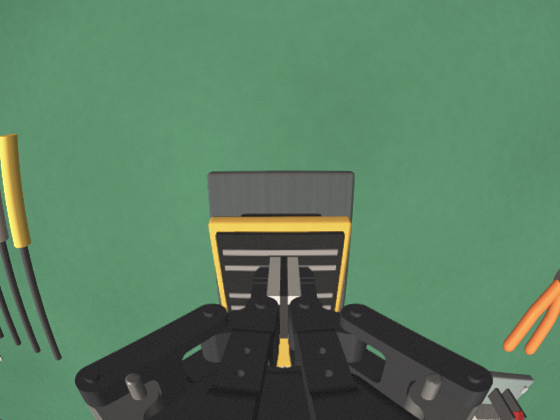

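The pedal is only about 0.08 rad down. The contact sits about 19 mm behind the nominal TCP, and that is consistent with where contact first began. I need roughly 16 mm more, so I'm continuing down while watching the force.

play_rows(
  plan=[
    [0, [0, 0, 0.006], 0],
    [0, [0.001, 0, 0.012], 0],
    [0, [0.002, 0, 0.018], 0],
    [0, [0.002, 0, 0.024], 0],
    [0, [0.002, 0, 0.03], 0],
    [0, [0.002, 0, 0.03], 0],
  ],
)

```text
time_s: 19.1
eef_pos: [0.4615, -0.2935, 0.0172]
eef_rot: [-0.0, -0.169, 0.986, -0.001]
wrist_force: [-4.5, -1.8, 5.8]
opening: 0.002
grasp_force: 3.2
```

```bash
cat >> h.py <<'E'
def slope():
    p=camera("scene");W=world(p);im=p["image"]
    i=im.astype(int);y=(i[...,0]>i[...,1]+20)&(i[...,1]>i[...,2]+70)&(W[...,0]>.4)&(W[...,0]<.6)&(W[...,1]>-.35)&(W[...,1]<-.2)
    P=W[y];P=P[P[:,2]>.015];u=np.array([.943,.333]);d=(np.array([.556,-.2595])-P[:,:2])@u
    print([(a,round(float(np.median(P[(d>a/1e3)&(d<(a+20)/1e3),2])),4)) for a in (0,20,40,60,80,100)],get_obs()["wrist_force"],get_obs()["eef_pos"])
    return im
E
python3 -c "
from h import *
slope()"
```

```text
[(0, 0.0288), (20, 0.0303), (40, 0.0319), (60, 0.0333), (80, 0.0345), (100, 0.0372)] [-3.23726584 -1.1637213   5.79676369] [ 0.46148733 -0.29348092  0.01734465]
```

play_rows(
  plan=[
    [0, [0, 0, 0.005], 0],
    [0, [0, 0, 0.01], 0],
    [0, [0, 0, 0.012], 0],
    [0, [0, 0, 0.012], 0],
  ],
)

```text
time_s: 19.55
eef_pos: [0.4613, -0.2936, 0.0126]
eef_rot: [-0.0, -0.169, 0.986, -0.001]
wrist_force: [-5.4, -2.2, 7.4]
opening: 0.002
grasp_force: 3.5
```

play_rows(
  plan=[
    [0, [0, 0, 0.002], 0],
    [0, [0, 0, 0.004], 0],
    [0, [0, 0, 0.004], 0],
  ],
)

```text
time_s: 19.85
eef_pos: [0.4613, -0.2936, 0.011]
eef_rot: [-0.0, -0.169, 0.986, -0.001]
wrist_force: [-5.3, -2.4, 7.2]
opening: -0.001
grasp_force: 3.6
```

```bash
python3 -c "
from h import *
slope()"
```

```text
[(0, 0.0279), (20, 0.0287), (40, 0.0291), (60, 0.0296), (80, 0.0312), (100, 0.0317)] [-5.69941232 -0.78951937  7.55120177] [ 0.461276   -0.29364858  0.01106734]
```

play_rows(
  plan=[
    [0, [0, 0, 0.002], 0],
    [0, [0, 0, 0.004], 0],
    [0, [0, 0, 0.004], 0],
  ],
)

```text
time_s: 20.2
eef_pos: [0.4612, -0.2936, 0.0094]
eef_rot: [-0.001, -0.169, 0.986, -0.001]
wrist_force: [-6.0, -2.4, 7.4]
opening: -0.0
grasp_force: 3.8
```

play_rows(
  plan=[
    [0, [0, 0, 0.002], 0],
    [0, [0, 0, 0.003], 0],
    [0, [0, 0, 0.003], 0],
  ],
)

```text
time_s: 20.5
eef_pos: [0.4611, -0.2937, 0.0083]
eef_rot: [-0.001, -0.169, 0.986, -0.001]
wrist_force: [-7.9, -1.6, 7.8]
opening: -0.004
grasp_force: 3.9
```

```bash
python3 -c "
from h import *
im=slope()
cv2.imwrite('pics/s3.png',cv2.cvtColor(cv2.resize(im[60:280,170:370],None,fx=2.5,fy=2.5,interpolation=cv2.INTER_CUBIC),cv2.COLOR_RGB2BGR))"
```

```text
[(0, 0.0275), (20, 0.0279), (40, 0.0276), (60, 0.0273), (80, 0.0269), (100, 0.0278)] [-6.72260967 -2.95333725  7.69946327] [ 0.46108555 -0.29370838  0.00827089]
```

View pics/s3.png

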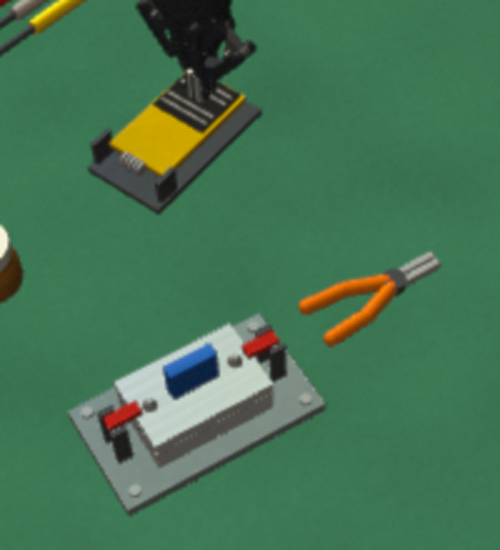

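The pedal is now level and both red clamps reach over the plate ends. I'll push slightly against the stop and hold.

play_rows(
  plan=[
    [0, [0, 0, 0.002], 0],
    [0, [0, 0, 0.002], 0],
    [0, [0, 0, 0.002], 0],
  ],
)

```text
time_s: 20.85
eef_pos: [0.4611, -0.2937, 0.0075]
eef_rot: [-0.001, -0.169, 0.986, -0.001]
wrist_force: [-5.8, -1.9, 8.8]
opening: -0.002
grasp_force: 4.1
```

play_rows(
  plan=[
    [0, [0, 0, 0.001], 0],
    [0, [0, 0, 0.002], 0],
    [0, [0, 0, 0.002], 0],
  ],
)

```text
time_s: 21.15
eef_pos: [0.4611, -0.2937, 0.0073]
eef_rot: [-0.001, -0.169, 0.986, -0.001]
wrist_force: [-7.8, -0.8, 13.6]
opening: 0.0
grasp_force: 6.6
```

play_rows(
  plan=[
    [0, [0, 0, 0.001], 0],
    [0, [0, 0, 0.001], 0],
    [0, [0, 0, 0.001], 0],
    [0, [0, 0, 0.001], 0],
    [0, [0, 0, 0.001], 0],
    [0, [0, 0, 0.001], 0],
    [0, [0, 0, 0.001], 0],
    [0, [0, 0, 0.001], 0],
    [0, [0, 0, 0.001], 0],
    [0, [0, 0, 0.001], 0],
  ],
)

```text
time_s: 22.15
eef_pos: [0.4611, -0.2938, 0.0072]
eef_rot: [-0.001, -0.169, 0.986, -0.001]
wrist_force: [-10.5, 0.7, 15.8]
opening: -0.002
grasp_force: 8.1
```

play_rows(
  plan=[
    [0, [0, 0, 0], 0],
    [0, [0, 0, 0], 0],
    [0, [0, 0, 0], 0],
    [0, [0, 0, 0], 0],
    [0, [0, 0, 0], 0],
    [0, [0, 0, 0], 0],
  ],
)

```text
time_s: 22.75
eef_pos: [0.4611, -0.2938, 0.0072]
eef_rot: [-0.001, -0.169, 0.986, -0.001]
wrist_force: [-9.7, -0.2, 16.8]
opening: 0.001
grasp_force: 8.1
```

play_rows(
  plan=[
    [0, [-0.002, 0, -0.015], 0],
    [0, [-0.004, 0, -0.03], 0],
    [0, [-0.007, 0, -0.045], 0],
    [0, [-0.01, 0, -0.06], 0],
    [0, [-0.012, 0, -0.075], 0],
    [0, [-0.012, 0, -0.1], 0],
    [0, [-0.012, 0, -0.15], 0],
    [0, [-0.012, 0, -0.25], 0],
    [0, [-0.012, 0, -0.35], 0],
    [0, [-0.012, 0, -0.35], 0],
  ],
)

```text
time_s: 23.75
eef_pos: [0.4691, -0.2936, 0.1519]
eef_rot: [0.003, -0.169, 0.986, -0.004]
wrist_force: [-1.2, -0.2, 0.9]
opening: 0.0
grasp_force: 0.0
```

play_rows(
  plan=[
    [0, [0, 0, 0], 0],
    [0, [0, 0, 0], 0],
    [0, [0, 0, 0], 0],
    [0, [0, 0, 0], 0],
    [0, [0, 0, 0], 0],
  ],
)

```text
time_s: 24.25
eef_pos: [0.4658, -0.2907, 0.1446]
eef_rot: [-0.001, -0.168, 0.986, 0.001]
wrist_force: [-0.3, 0.4, 0.3]
opening: -0.002
grasp_force: 0.0
```

```bash
python3 -c "
from h import *
im=slope()
cv2.imwrite('pics/s4.png',cv2.cvtColor(cv2.resize(im[60:360,140:400],None,fx=2,fy=2,interpolation=cv2.INTER_CUBIC),cv2.COLOR_RGB2BGR))"
```

```text
[(0, 0.0307), (20, 0.0361), (40, 0.0411), (60, 0.0446), (80, 0.0524), (100, 0.057)] [-0.18095229  0.41061762  0.1595927 ] [ 0.46593131 -0.29076657  0.14481683]
```

View pics/s4.png

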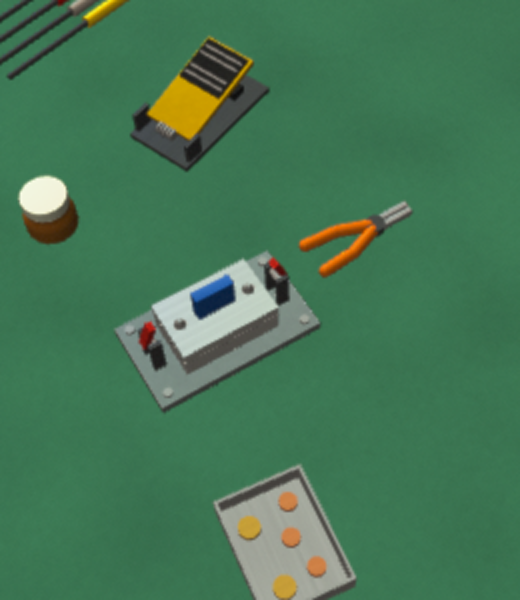

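The pedal is back up at its rest heights and the clamps are open. The plate sits flush, nothing else has moved, and the arm touches nothing.

```bash
python3 -c "
from bench import *
print(hand_in())"
```

```text
the job is handed in; nothing more can be done
None
```

The mould is closed flush on its pins, the pedal was held on its stop for about 1.5 s with the clamps over the plate ends and is back up, and the job was handed in at about 24 s; the hand-in gave no verdict.

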